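# Leftover switchgear back into the van crate

### The arm

A 6-joint arm with a two-finger parallel gripper is mounted at the origin on the work surface. World frame = base frame: x ahead of the robot, y to its left, z up, the work surface at z = 0. Lengths are in m, angles in rad, forces in N, time in s.
With the tool pointing down it reaches from about 0.25 to 0.775 m from the base axis. Payload 4 kg.
Tool frame: the origin (TCP) lies midway between the tips of the shut fingers; the grasp point (between the pads) lies 19 mm behind it; z points along the fingers, x is the direction in which the jaws open and shut, and the axes are right-handed (so a half turn about z gives the same grasp; the last joint's range is limited). The gripper opens to 94 mm and grips with 3 to 60 N. Pads are 16 mm wide; open, the fingers measure 119 mm over their backs; the gripper's body (75 mm by 177 mm) begins 78 mm behind the grasp point.
Start: joints at [-1.225, 0.087, 1.371, -0, 1.684, -0.103], TCP at [0.239, -0.496, 0.206] pointing down, gripper open.
Joint ranges: [-3.1, 3.1], [-0.76, 2.03], [0.27, 2.55], [-1.08, 4.22], [0.17, 2.65], [-2.57, 2.57]. Speed limits (rad/s): [2.79, 2.79, 3.14, 3.14, 3.14, 3.14].

### API

Orientations are given as [roll, pitch, yaw] about the fixed x, y, z axes, in that order (R = Rz(yaw) Ry(pitch) Rx(roll)).
In Python, from bench import robot, eyes, close_job gives the robot as it stands.
- The arm moves only by the shell command python3 -m jog 'ROWS'. ROWS is JSON, a list of rows, each a list of 3 entries, a list of its own where there are three numbers: the turn, a rotation vector about the tool's x, y, z in degrees, then the shift along the tool's x, y, z in mm, then the closure, from -1 (fully open) to 1 (shut). In form: [[[wx, wy, wz], [x, y, z], claw], ...]. A call has 1 to 5 rows; each row is the pose to reach, as a shift and turn from the pose commanded when the call began, along the tool's axes at that moment; what a row does not reach only later rows make up. A row lasts 1/10 s, in which the tool goes at most 50 mm and 8.59 degrees, less where a joint would pass 70% of its speed; a pose out of reach is approached as far as the arm can. A call with a gripper value outside its range is refused whole. The fingers move at their own pace and stop on an object; the grip force is fixed at half the most. Time passes only in rows, so rows that repeat a pose let the fingers close. It gives the time, the measured TCP pose, the force and the opening at its end, in the units of the state.
- robot.get_obs(): the state, without advancing time (a new reading comes with each control period).
- eyes.snapshot(name): name is "side" or "top"; returns (picture, depth): 420x560x3 uint8, red, green, blue; 420x560 float32, m along the optical axis (not along the pixel's ray), 0 where there is no reading.
- eyes.camera_params(name): a dict with "mtx" (3x3 intrinsics, pixels), "world_to_cam" (4x4, takes a point from world to camera coordinates). Camera axes: x right, y up, looking along -z (the intrinsics and any distortion apply to the point x, -y, -z); pixel columns grow to the right and rows downward; lengths in m; the calibration is good to about 2 mm. A picture is of the moment at which its call begins. camera_params takes no time and is no camera call.
- close_job(): hands the job in, once; it reports no verdict.
The state is a dict: "time": time; "joint_positions": joint angles; "qvel": joint speeds; "joint_torque": joint torques, N m; "tool_pos": TCP position; "ee_rot": TCP orientation; "wrist_force": force on the tool from outside, world axes, zero at the start; "wrist_torque": the same for the moment, N m; "width": finger opening in m.
Only numpy, scipy, OpenCV 4.12 (cv2) and the standard library are available. Lean on these libraries where they do the work, as an engineer would, in place of code of your own. Each camera call takes 0.05 s, during which the arm holds its last target. There are 200 camera calls.

### The job

Put the leftover switchgear from the mat back into the van crate: set each device upright into the free place of the bin that already holds one like it, lengthwise beside its mate, without dropping it. The two look-alikes that match nothing in the bins (black-handled breaker, surge arrester with orange cartridges) stay standing where they are on the mat.

Things in the scene. Friction and masses are not known exactly. Their poses are not given: they have to be found in the camera images.
- breaker: Breaker: light grey with one wide BLUE handle on top (handle to 80 mm). Two-module DIN-rail device upright on its back: 85 mm long (own x), 36 wide (y); shoulders 46 high at both ends, a nose between them 45 long (x), 36 wide, top at 68, to be gripped from above across its 45 mm. Origin: centre of the underside, z up; same either way round. 190 g. Starts on a 3 mm mat.
- isolator: Main switch: light grey with one wide RED handle on top (handle to 80 mm). Two-module DIN-rail device upright on its back: 85 mm long (own x), 36 wide (y); shoulders 46 high at both ends, a nose between them 45 long (x), 36 wide, top at 68, to be gripped from above across its 45 mm. Origin: centre of the underside, z up; same either way round. 190 g. Starts on a 3 mm mat.
- arrester: Surge arrester: light grey, nose made of two GREEN cartridges (ribs to 71 mm). Two-module DIN-rail device upright on its back: 85 mm long (own x), 36 wide (y); shoulders 46 high at both ends, a nose between them 45 long (x), 36 wide, top at 68, to be gripped from above across its 45 mm. Origin: centre of the underside, z up; same either way round. 190 g. Starts on a 3 mm mat.
- timer: Time switch: light grey with BLACK nose and a round white dial on top (dial to 75 mm). Two-module DIN-rail device upright on its back: 85 mm long (own x), 36 wide (y); shoulders 46 high at both ends, a nose between them 45 long (x), 36 wide, top at 68, to be gripped from above across its 45 mm. Origin: centre of the underside, z up; same either way round. 190 g. Starts on a 3 mm mat.
- odd_breaker: Look-alike breaker: light grey with one wide BLACK handle on top (to 80 mm); in no bin. Two-module DIN-rail device upright on its back: 85 mm long (own x), 36 wide (y); shoulders 46 high at both ends, a nose between them 45 long (x), 36 wide, top at 68, to be gripped from above across its 45 mm. Origin: centre of the underside, z up; same either way round. 190 g. On the mat.
- odd_arrester: Look-alike surge arrester: light grey, nose made of two ORANGE cartridges (ribs to 71 mm); in no bin. Two-module DIN-rail device upright on its back: 85 mm long (own x), 36 wide (y); shoulders 46 high at both ends, a nose between them 45 long (x), 36 wide, top at 68, to be gripped from above across its 45 mm. Origin: centre of the underside, z up; same either way round. 190 g. On the mat.
- bin_breaker: Yellow open bin 112 (own x) x 102 (y) x 43 mm high, 3 mm walls and floor; fixed, one of four (2 x 2, turned alike, swapped) in a low crate. Holds a breaker with blue handle, fixed, along x, middle at y = +28 mm, near side at y = +10. Free place beside it: 106 (x) x 58 mm (y), middle at x = 0, y = -19, floor at z = 3 mm. Origin: centre of its underside, z up.
- bin_isolator: Yellow open bin 112 (own x) x 102 (y) x 43 mm high, 3 mm walls and floor; fixed, one of four (2 x 2, turned alike, swapped) in a low crate. Holds a main switch with red handle, fixed, along x, middle at y = +28 mm, near side at y = +10. Free place beside it: 106 (x) x 58 mm (y), middle at x = 0, y = -19, floor at z = 3 mm. Origin: centre of its underside, z up.
- bin_arrester: Yellow open bin 112 (own x) x 102 (y) x 43 mm high, 3 mm walls and floor; fixed, one of four (2 x 2, turned alike, swapped) in a low crate. Holds a surge arrester with green cartridges, fixed, along x, middle at y = +28 mm, near side at y = +10. Free place beside it: 106 (x) x 58 mm (y), middle at x = 0, y = -19, floor at z = 3 mm. Origin: centre of its underside, z up.
- bin_timer: Yellow open bin 112 (own x) x 102 (y) x 43 mm high, 3 mm walls and floor; fixed, one of four (2 x 2, turned alike, swapped) in a low crate. Holds a time switch with round dial, fixed, along x, middle at y = +28 mm, near side at y = +10. Free place beside it: 106 (x) x 58 mm (y), middle at x = 0, y = -19, floor at z = 3 mm. Origin: centre of its underside, z up.
Mind the look-alikes: they are no part of the job. Leave any grey or purple look-alike of the bin_isolator alone. Leave any turquoise look-alike of the bin_arrester alone.

How it is judged:
By the outcome, as a careful person would: the job done as asked, in the order asked, and still so for the second after the job is handed in, with the robot touching nothing.
It also fails if it takes over 112 s, if anything falls off the work surface, if the arm or the gripper's body presses on something with over 40 N, if the wrist force passes 120 N, or if a joint passes its speed limit or range.

## Working session

There is one attempt and no reset: what is moved stays moved. The work goes in short steps, Python scripts to look and compute and a shell command to move; the robot and the scene stay as the last step left them, time stands still between calls to the robot, and variables do not carry over. Pictures are saved under pics/ and viewed, about 12 in all and at most 16, crops included, and the job is handed in when it is done.

```bash
ls; mkdir -p pics; python3 - <<'E'
from bench import robot, eyes
import cv2,numpy as np
o=robot.get_obs(); print(o['time'],o['tool_pos'],o['ee_rot'],o['width'])
for n in('top','side'):
    p,d=eyes.snapshot(n); cv2.imwrite(f'pics/{n}0.png',p[...,::-1]); np.save(f'pics/{n}0.npy',d)
    c=eyes.camera_params(n); print(n,c['mtx'].tolist() if hasattr(c['mtx'],'tolist') else c['mtx'],np.round(c['world_to_cam'],4).tolist(),c.keys(),(d>0).mean())
E
```

```text
pics
0.0 [ 0.23844904 -0.49501474  0.20429934] [-3.14138322e+00  2.20082547e-03 -1.12197627e+00] 0.09424648748243682
top [[497.88326065468385, 0.0, 276.6773662512783], [0.0, 497.88326065468385, 208.39623600626842], [0.0, 0.0, 1.0]] [[0.0014, -1.0, -0.005, -0.0548], [0.9893, 0.0006, 0.1461, -0.4671], [-0.1461, -0.0051, 0.9893, -1.4396], [0.0, 0.0, 0.0, 1.0]] dict_keys(['mtx', 'world_to_cam']) 0.9958035714285715
side [[509.744673355124, 0.0, 280.8154310145534], [0.0, 509.744673355124, 208.55618530370927], [0.0, 0.0, 1.0]] [[-0.7976, -0.6029, -0.0204, 0.3632], [0.2992, -0.4247, 0.8544, -0.1917], [-0.5238, 0.6754, 0.5191, -1.2324], [0.0, 0.0, 0.0, 1.0]] dict_keys(['mtx', 'world_to_cam']) 0.9960714285714286
```

View pics/top0.png

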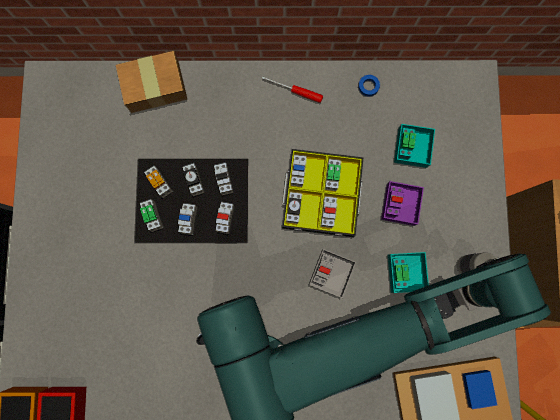

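View pics/side0.png

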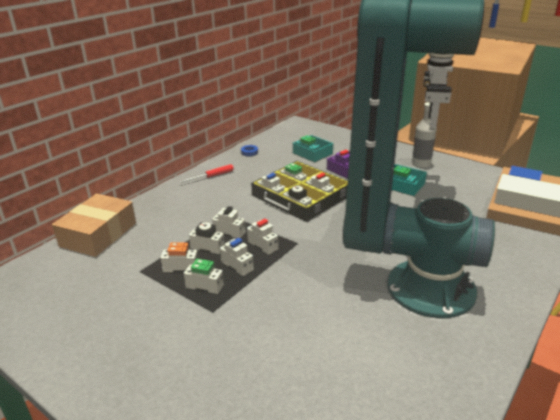

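```bash
cat > h.py <<'E'
import numpy as np,cv2
from bench import robot,eyes
def cloud(n,d):
    c=eyes.camera_params(n);K=np.array(c['mtx']);T=np.array(c['world_to_cam'])
    v,u=np.mgrid[:420,:560]
    P=np.stack([(u-K[0,2])/K[0,0]*d,-(v-K[1,2])/K[1,1]*d,-d],-1)
    return (P-T[:3,3])@T[:3,:3]
def blobs(W,d,x0,y0,x1,y1,zmin,amin=60):
    m=np.zeros(d.shape,np.uint8);s=np.s_[y0:y1,x0:x1]
    m[s]=((W[s][...,2]>zmin)&(d[s]>0))
    n,l,st,c=cv2.connectedComponentsWithStats(m,connectivity=4)
    for i in range(1,n):
        if st[i,4]<amin: continue
        p=W[l==i]; r=cv2.minAreaRect((p[:,:2]*1000).astype(np.float32))
        (a,b),(w,h),g=r
        if w<h:w,h,g=h,w,g+90
        q=p[:,:2]*1000; e=np.linalg.eigh(np.cov((q-q.mean(0)).T))[1][:,1]
        pa=np.degrees(np.arctan2(e[1],e[0]))%180
        print('px',np.round(c[i]).astype(int),'n',st[i,4],'rect ctr',round(a,1),round(b,1),'size',round(w,1),round(h,1),'ang',round(g%180,1),'| mean',q.mean(0).round(1),'pca',pa.round(1),'zmax',(p[:,2].max()*1000).round(1),'zmed',(np.median(p[:,2])*1000).round(1))
E
python3 - <<'E'
from h import *
d=np.load('pics/top0.npy');W=cloud('top',d);p=cv2.imread('pics/top0.png')
print('mat z',np.median(W[225:240,140:240,2]),'table',np.median(W[100:140,200:260,2]))
blobs(W,d,135,155,250,243,.03)
print('crate');blobs(W,d,275,145,370,240,.055)
for n in ((319,184),(349,190),(308,228),(322,165)): print(n,W[n[1],n[0]].round(4))
cv2.imwrite('pics/c1.png',cv2.resize(p[145:245,130:370],None,fx=3.3,fy=3.3,interpolation=cv2.INTER_CUBIC))
E
```

```text
mat z 0.004928900919303787 table 0.0007223851640574711
px [192 178] n 388 rect ctr 555.8 196.5 size 87.2 37.0 ang 18.7 | mean [552. 194.] pca 17.7 zmax 83.0 zmed 64.5
px [222 178] n 375 rect ctr 557.5 106.2 size 85.7 36.6 ang 13.6 | mean [553.3 104.4] pca 13.3 zmax 88.3 zmed 65.5
px [157 181] n 385 rect ctr 549.5 301.1 size 87.5 36.8 ang 35.4 | mean [545.5 297.3] pca 34.6 zmax 80.5 zmed 59.7
px [150 215] n 424 rect ctr 447.8 318.0 size 87.6 37.8 ang 19.6 | mean [444.6 314.7] pca 18.5 zmax 80.2 zmed 57.1
px [224 217] n 394 rect ctr 439.8 100.4 size 85.2 37.1 ang 170.9 | mean [437.6  99. ] pca 170.3 zmax 89.7 zmed 63.8
px [186 218] n 424 rect ctr 436.4 210.1 size 86.0 37.8 ang 173.4 | mean [433.8 207.6] pca 171.7 zmax 88.8 zmed 56.8
crate
px [298 169] n 227 rect ctr 581.5 -117.6 size 65.4 35.7 ang 172.8 | mean [ 577.7 -117.6] pca 175.4 zmax 95.3 zmed 76.6
px [333 172] n 219 rect ctr 577.1 -220.4 size 66.0 35.6 ang 173.3 | mean [ 569.  -219.5] pca 169.4 zmax 84.7 zmed 75.2
px [294 206] n 233 rect ctr 473.2 -104.3 size 76.1 35.5 ang 172.8 | mean [ 467.5 -104. ] pca 167.8 zmax 88.2 zmed 77.2
px [329 211] n 238 rect ctr 454.7 -205.3 size 77.7 36.3 ang 172.0 | mean [ 454.7 -204.6] pca 2.9 zmax 95.6 zmed 76.9
(319, 184) [ 0.5455 -0.1823  0.0103]
(349, 190) [ 0.5268 -0.2726  0.0116]
(308, 228) [ 0.4083 -0.1462  0.0404]
(322, 165) [ 0.6041 -0.192   0.0117]
```

View pics/c1.png

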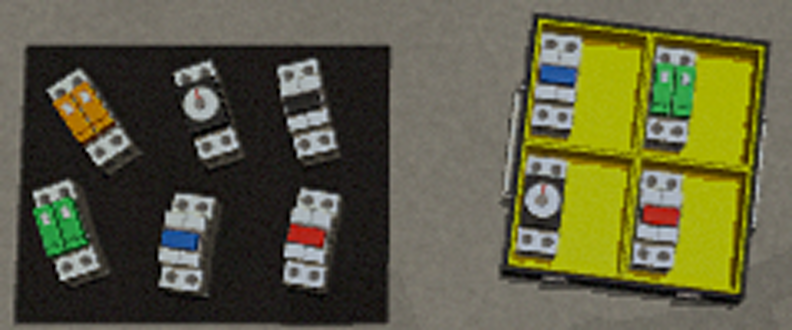

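```bash
python3 - <<'E'
from h import *
d=np.load('pics/top0.npy');W=cloud('top',d);p=cv2.imread('pics/top0.png')
blobs(W,d,275,145,370,240,.068)
print('floor patches')
hsv=cv2.cvtColor(p,cv2.COLOR_BGR2HSV)
m=((abs(hsv[...,0].astype(int)-29)<6)&(hsv[...,1]>150)&(hsv[...,2]>60)&(W[...,2]<.03)&(d>0)).astype(np.uint8)
m[:,:275]=0;m[:,370:]=0
m=cv2.morphologyEx(m,cv2.MORPH_OPEN,np.ones((5,5),np.uint8))
n,l,st,c=cv2.connectedComponentsWithStats(m,connectivity=4)
for i in range(1,n):
    if st[i,4]<80: continue
    q=W[l==i]; print(c[i].round(),st[i,4],cv2.minAreaRect((q[:,:2]*1000).astype(np.float32)),np.median(q[:,2]).round(4))
# mate frame -> free centres
E
python3 - <<'E'
E
```

```text
px [298 168] n 191 rect ctr 581.8 -117.6 size 46.5 35.7 ang 172.8 | mean [ 580.3 -117.4] pca 171.6 zmax 95.3 zmed 77.6
px [334 172] n 182 rect ctr 568.6 -219.9 size 45.9 34.9 ang 172.7 | mean [ 568.  -219.6] pca 172.9 zmax 84.7 zmed 76.0
px [294 206] n 194 rect ctr 469.6 -103.8 size 46.5 35.5 ang 172.8 | mean [ 468.5 -103.6] pca 173.3 zmax 88.2 zmed 77.9
px [329 210] n 201 rect ctr 456.7 -205.7 size 45.5 36.1 ang 172.0 | mean [ 456.1 -205.3] pca 173.3 zmax 95.6 zmed 77.8
floor patches
[314. 174.] 535 ((578.6845092773438, -165.514404296875), (56.50065612792969, 98.3908920288086), 82.75284576416016) 0.0079
[348. 177.] 543 ((567.1502075195312, -270.3558349609375), (52.38877487182617, 99.19193267822266), 82.36295318603516) 0.0082
[309. 210.] 630 ((466.599365234375, -151.80380249023438), (56.29863357543945, 102.21044158935547), 82.99394989013672) 0.008
[344. 215.] 552 ((453.13330078125, -256.3704528808594), (51.90729522705078, 101.39506530761719), 82.65853118896484) 0.008
```

```bash
cat > go.py <<'E'
import sys,numpy as np
from scipy.spatial.transform import Rotation as R
from bench import robot
x,y,z,yaw=map(float,sys.argv[1:5]) # mm, deg
o=robot.get_obs();A=R.from_euler('xyz',o['ee_rot']);B=R.from_euler('xyz',[180,0,yaw],degrees=True)
print('t',round(o['time'],2),'pos',(np.array(o['tool_pos'])*1000).round(1),'w',round(o['width']*1000,1),'F',np.round(o['wrist_force'],1))
print('turn',(A.inv()*B).as_rotvec(degrees=True).round(1),'shift',A.inv().apply(np.array([x,y,z])-1000*np.array(o['tool_pos'])).round(1),'q',np.round(o['joint_positions'],2))
E
python3 -m jog '[[[0,0,-8.5],[0,0,0],-1],[[0,0,-17],[0,0,0],-1],[[0,0,-25.5],[0,0,0],-1],[[0,0,-34],[0,0,0],-1],[[0,0,-42],[0,0,0],-1]]'
python3 -m jog '[[[0,0,-8],[0,0,0],-1],[[0,0,-15.3],[0,0,0],-1]]'
python3 go.py 436.4 210.1 140 -7
```

```text
time: 0.6
tool_pos: [0.2385, -0.4952, 0.2048]
ee_rot: [-3.141, 0.001, -0.383]
wrist_force: [-1.0, -0.8, -0.0]
width: 0.0942
time: 0.8
tool_pos: [0.2385, -0.4952, 0.2048]
ee_rot: [-3.14, 0.001, -0.116]
wrist_force: [-0.9, -0.8, 0.4]
width: 0.0937
t 0.8 pos [ 238.5 -495.2  204.8] w 93.7 F [-0.9 -0.8  0.4]
turn [-0.1  0.   0.3] shift [ 114.6 -723.4   65.5] q [-1.23  0.09  1.37 -0.    1.68 -1.11]
```

```bash
for i in 1 2; do :; done
python3 -m jog '[[[0,0,0],[38,-241,0],-1],[[0,0,0],[38,-241,0],-1],[[0,0,0],[38,-241,0],-1],[[0,0,0],[38,-241,0],-1],[[0,0,0],[38,-241,0],-1]]' | head -2
python3 -m jog '[[[0,0,0],[38,-241,0],-1],[[0,0,0],[38,-241,0],-1],[[0,0,0],[38,-241,0],-1],[[0,0,0],[38,-241,0],-1],[[0,0,0],[38,-241,0],-1]]' | head -2
python3 -m jog '[[[0,0,0],[38,-241,0],-1],[[0,0,0],[38,-241,0],-1],[[0,0,0],[38,-241,0],-1],[[0,0,0],[38,-241,0],-1],[[0,0,0],[38,-241,0],-1]]' | head -2
python3 -m jog '[[[0,0,0],[0,0,30],-1],[[0,0,0],[0,0,60],-1],[[0,0,0],[0,0,60],-1]]' | head -2
python3 go.py 436.4 210.1 54 -7
```

```text
time: 1.3
tool_pos: [0.3056, -0.2586, 0.205]
time: 1.8
tool_pos: [0.3725, -0.0241, 0.2053]
time: 2.3
tool_pos: [0.4395, 0.2107, 0.2049]
time: 2.6
tool_pos: [0.4363, 0.2076, 0.1401]
t 2.6 pos [436.3 207.6 140.1] w 94.2 F [-0.8 -0.4 -0.7]
turn [0.3 0.6 0.1] shift [ 0.7 -2.9 86.1] q [ 0.33 -0.03  1.62 -0.    1.56  0.45]
```

Candidates: blue-handled breaker (186,218), with the black-handled look-alike at (222,178); red switch (224,217); green arrester (150,215), with the orange look-alike at (157,181); timer (192,178). The bins I want are the yellow ones, with mates at (298,169) blue, (333,172) green, (294,206) dial and (329,211) red. The crop confirms this. The grey, purple and turquoise bins stay untouched.

```bash
python3 -m jog '[[[0,0,0],[0,-2,40],-1],[[0,0,0],[0,-3,70],-1],[[0,0,0],[0,-3,86],-1],[[0,0,0],[0,-3,86],-1],[[0,0,0],[0,-3,86],-1]]'
python3 - <<'E'
from h import *
for n,s in(('top',np.s_[150:245,130:255]),('side',np.s_[190:310,140:320])):
    p,d=eyes.snapshot(n);c=p[s][...,::-1]; globals()[n]=cv2.resize(c,(400,300),interpolation=cv2.INTER_CUBIC)
cv2.imwrite('pics/g1.png',np.hstack([top,side]))
E
python3 go.py 436.4 210.1 54 -7
```

```text
time: 3.1
tool_pos: [0.4409, 0.2112, 0.0609]
ee_rot: [-3.141, -0.002, -0.123]
wrist_force: [0.7, -0.4, 0.7]
width: 0.0938
t 3.2 pos [441.6 211.5  61.7] w 93.8 F [-0.1 -0.2  0.1]
turn [-0.1 -0.2 -0. ] shift [-5.   2.   7.7] q [ 0.33  0.03  1.73 -0.    1.39  0.45]
```

View pics/g1.png

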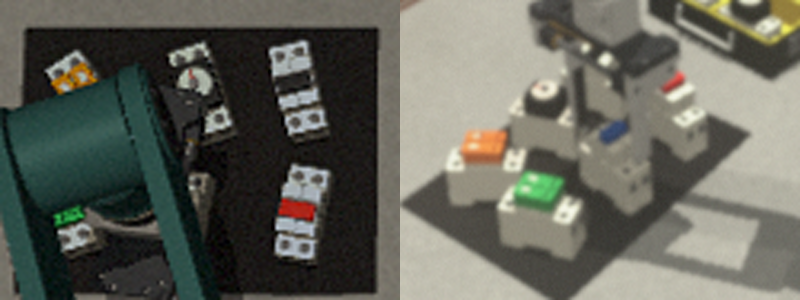

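The fingers straddle the blue-handled breaker along its length (side crop at about 620,140), and the neighbours are untouched. I'll correct the offset and close.

```bash
python3 -m jog '[[[0,0,0],[-4,2,7],-1],[[0,0,0],[-4,2,7],-1],[[0,0,0],[-4,2,7],-1]]'|head -2
python3 go.py 436.4 210.1 54 -7
python3 -m jog '[[[0,0,0],[0,0,0],0.3],[[0,0,0],[0,0,0],0.3],[[0,0,0],[0,0,0],0.3],[[0,0,0],[0,0,0],0.3],[[0,0,0],[0,0,0],0.3]]'
python3 -m jog '[[[0,0,0],[0,0,0],0.3],[[0,0,0],[0,0,0],0.3],[[0,0,0],[0,0,0],0.3]]'
python3 go.py 436.4 210.1 160 -7
```

```text
time: 3.5
tool_pos: [0.4357, 0.2096, 0.0526]
t 3.5 pos [435.7 209.6  52.6] w 94.1 F [-0.7 -0.4  0. ]
turn [-0. -0.  0.] shift [ 0.6 -0.5 -1.4] q [ 0.33  0.02  1.75 -0.    1.37  0.45]
time: 4.0
tool_pos: [0.4359, 0.2097, 0.0524]
ee_rot: [3.142, -0.0, -0.122]
wrist_force: [-0.7, 0.3, -0.2]
width: 0.0576
time: 4.3
tool_pos: [0.4361, 0.2097, 0.0525]
ee_rot: [-3.142, -0.001, -0.122]
wrist_force: [1.6, 0.5, 0.8]
width: 0.0444
t 4.3 pos [436.1 209.7  52.5] w 44.4 F [1.6 0.5 0.8]
turn [-0. -0.  0.] shift [   0.3   -0.4 -107.5] q [ 0.33  0.02  1.75 -0.    1.37  0.45]
```

```bash
python3 -m jog '[[[0,0,0],[0,0,-15],1],[[0,0,0],[0,0,-40],1],[[0,0,0],[0,0,-70],1],[[0,0,0],[0,0,-100],1],[[0,0,0],[0,0,-115],1]]'|tail -2
python3 -m jog '[[[0,0,0],[10,19,0],1],[[0,0,0],[25,48,0],1],[[0,0,0],[42,80,0],1],[[0,0,0],[60,115,0],1],[[0,0,0],[78,150,0],1]]'|tail -2
python3 -m jog '[[[0,0,0],[18,35,0],1],[[0,0,0],[37,70,0],1],[[0,0,0],[55,105,0],1],[[0,0,0],[74,140,0],1],[[0,0,0],[90,172,0],1]]'|tail -2
python3 -m jog '[[[0,0,0],[10,20,0],1],[[0,0,0],[16,32,0],1],[[0,0,0],[16,32,0],1],[[0,0,0],[16,32,0],1]]'|tail -2
python3 go.py 575.9 -164.2 70 -7.3
```

```text
wrist_force: [0.5, 0.0, -2.1]
width: 0.0443
wrist_force: [0.5, 0.6, -3.1]
width: 0.0445
wrist_force: [0.6, 0.3, -2.8]
width: 0.0445
wrist_force: [-0.8, 0.5, -1.7]
width: 0.0449
t 6.2 pos [ 575.1 -163.1  167. ] w 44.9 F [-0.8  0.5 -1.7]
turn [-0.1  0.1  0.3] shift [ 1.1  1.1 97. ] q [-0.37  0.2   1.31  0.    1.62 -0.25]
```

```bash
python3 -m jog '[[[0,0,0.3],[0,0,25],1],[[0,0,0.3],[0,0,50],1],[[0,0,0.3],[0,0,75],1],[[0,0,0.3],[0,0,90],1],[[0,0,0.3],[0,0,95],1]]'|tail -2
python3 -m jog '[[[0,0,0],[0,0,0],1],[[0,0,0],[0,0,0],1],[[0,0,0],[0,0,0],1]]'|tail -2
python3 go.py 575.9 -164.2 60 -7.3
python3 - <<'E'
from h import *
for n,s in(('top',np.s_[145:245,270:395]),('side',np.s_[140:230,230:365])):
    p,d=eyes.snapshot(n);c=p[s][...,::-1]; globals()[n]=cv2.resize(c,(400,300),interpolation=cv2.INTER_CUBIC)
cv2.imwrite('pics/g2.png',np.hstack([top,side]))
E
```

```text
wrist_force: [-0.4, -0.5, -1.6]
width: 0.0449
wrist_force: [-0.1, -0.6, -1.9]
width: 0.0447
t 7.0 pos [ 576.5 -164.4   74.3] w 44.7 F [-0.1 -0.6 -1.9]
turn [ 0.  -0.2  0. ] shift [-0.7 -0.1 14.3] q [-0.37  0.25  1.44 -0.    1.44 -0.25]
```

View pics/g2.png

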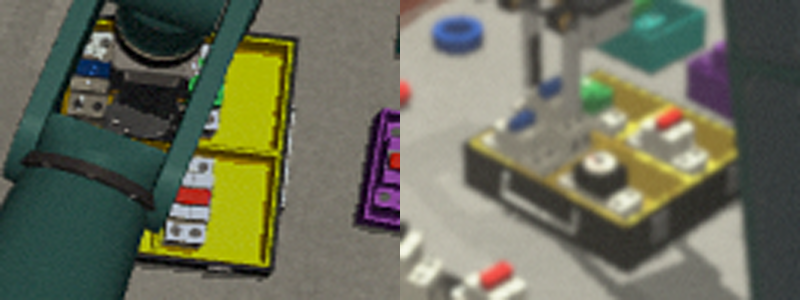

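The breaker hangs beside its blue mate inside the left far bin (side crop at about 550,120). Next I'll lower it until it touches.

```bash
python3 -m jog '[[[0,0,0],[0,0,6],1],[[0,0,0],[0,0,11],1],[[0,0,0],[0,0,13],1],[[0,0,0],[0,0,13],1]]'|grep -E 'pos|force'
for k in a b; do :; done
python3 -m jog '[[[0,0,0],[0,0,1],1],[[0,0,0],[0,0,1],1]]'|grep -E 'pos|force'
python3 -m jog '[[[0,0,0],[0,0,1],1],[[0,0,0],[0,0,1],1]]'|grep -E 'pos|force'
python3 -m jog '[[[0,0,0],[0,0,1],1],[[0,0,0],[0,0,1],1]]'|grep -E 'pos|force'
```

```text
tool_pos: [0.5749, -0.1639, 0.0585]
wrist_force: [0.3, 0.4, -1.4]
tool_pos: [0.5755, -0.1641, 0.0585]
wrist_force: [0.7, -0.2, -1.9]
tool_pos: [0.5755, -0.1641, 0.0575]
wrist_force: [-0.1, 0.1, -3.0]
tool_pos: [0.5755, -0.1641, 0.0566]
wrist_force: [0.4, 0.4, -1.4]
```

```bash
python3 -m jog '[[[0,0,0],[0,0,1],1],[[0,0,0],[0,0,1],1]]'|grep -E 'pos|force'
python3 -m jog '[[[0,0,0],[0,0,1],1],[[0,0,0],[0,0,1],1]]'|grep -E 'pos|force'
```

```text
tool_pos: [0.5755, -0.1641, 0.0565]
wrist_force: [-1.1, 0.8, 4.4]
tool_pos: [0.5756, -0.1641, 0.0565]
wrist_force: [-3.3, 1.4, 7.0]
```

```bash
python3 -m jog '[[[0,0,0],[0,0,-1],1],[[0,0,0],[0,0,-1],-0.3],[[0,0,0],[0,0,-1],-0.3],[[0,0,0],[0,0,-1],-0.3],[[0,0,0],[0,0,-1],-0.3]]'|grep -E 'pos|force|wid'
python3 -m jog '[[[0,0,0],[0,0,-10],-0.3],[[0,0,0],[0,0,-40],-0.3],[[0,0,0],[0,0,-80],-0.5],[[0,0,0],[0,0,-110],-1],[[0,0,0],[0,0,-110],-1]]'|grep -E 'pos|force|wid'
python3 go.py 439.8 100.4 167 -9.3
```

```text
tool_pos: [0.5755, -0.1641, 0.0552]
wrist_force: [0.6, 0.4, -0.4]
width: 0.0608
tool_pos: [0.5785, -0.1652, 0.1728]
wrist_force: [0.6, 0.4, -0.0]
width: 0.0816
t 9.5 pos [ 578.5 -165.2  172.8] w 81.6 F [ 0.6  0.4 -0. ]
turn [ 0.2 -0.7  2. ] shift [-171.3 -245.9    2.9] q [-0.37  0.2   1.31 -0.    1.62 -0.25]
```

```bash
python3 -m jog '[[[0,0,1],[-23,-33,0],-1],[[0,0,2],[-51,-73,0],-1],[[0,0,2],[-79,-113,0],-1],[[0,0,2],[-107,-153,0],-1],[[0,0,2],[-134,-193,0],-1]]'|grep -E 'pos'
python3 go.py 439.8 100.4 167 -9.3
python3 -m jog '[[[0,0,0],[-25,-37,0],-1],[[0,0,0],[-34,-53,0],-1],[[0,0,0],[-34,-53,20],-1],[[0,0,0],[-34,-53,60],-1],[[0,0,0],[-34,-53,80],-1]]'|grep -E 'pos'
python3 -m jog '[[[0,0,0],[0,0,0],-1],[[0,0,0],[0,0,0],-1]]'|grep -E 'pos'
python3 go.py 439.8 100.4 53 -9.3
```

```text
tool_pos: [0.4654, 0.0458, 0.1646]
t 10.0 pos [465.4  45.8 164.6] w 93.8 F [1. 0. 1.]
turn [-0.   0.1 -0. ] shift [-34.1 -49.8  -2.4] q [-0.02 -0.09  1.62  0.    1.6   0.14]
tool_pos: [0.4397, 0.1023, 0.082]
tool_pos: [0.4418, 0.1021, 0.0854]
t 10.7 pos [441.8 102.1  85.4] w 94.1 F [ 0.1  0.3 -0. ]
turn [0. 0. 0.] shift [-1.7  2.  32.4] q [ 0.1  -0.07  1.77 -0.    1.44  0.26]
```

```bash
python3 -m jog '[[[0,0,0],[-1.7,2,15],-1],[[0,0,0],[-1.7,2,28],-1],[[0,0,0],[-1.7,2,31.5],-1],[[0,0,0],[-1.7,2,31.5],-1],[[0,0,0],[-1.7,2,31.5],-1]]'|grep -E 'pos'
python3 go.py 439.8 100.4 53 -9.3
python3 -m jog '[[[0,0,0],[0,0,0],1],[[0,0,0],[0,0,0],1],[[0,0,0],[0,0,0],1],[[0,0,0],[0,0,0],1],[[0,0,0],[0,0,0],1]]'|grep -E 'pos|wid'
python3 -m jog '[[[0,0,0],[0,0,0],1],[[0,0,0],[0,0,0],1],[[0,0,0],[0,0,0],1]]'|grep -E 'pos|wid'
python3 go.py 450.8 -252.3 167 -7.3
```

```text
tool_pos: [0.4406, 0.1005, 0.0546]
t 11.2 pos [440.6 100.5  54.6] w 93.8 F [-0.3  0.4  0.3]
turn [-0.  -0.1  0. ] shift [-0.7  0.2  1.6] q [ 0.1  -0.05  1.82 -0.    1.37  0.26]
tool_pos: [0.4401, 0.1005, 0.054]
width: 0.058
tool_pos: [0.4402, 0.1004, 0.054]
width: 0.0446
t 12.0 pos [440.2 100.4  54. ] w 44.6 F [ 0.3  0.2 -0.4]
turn [ 0. -0. -2.] shift [  67.4  346.4 -113. ] q [ 0.1  -0.05  1.82 -0.    1.37  0.26]
```

```bash
python3 -m jog '[[[0,0,0],[0,0,-15],1],[[0,0,0],[0,0,-40],1],[[0,0,0],[0,0,-70],1],[[0,0,0],[0,0,-100],1],[[0,0,0],[0,0,-113],1]]'|grep wid
python3 -m jog '[[[0,0,-1],[4,20,0],1],[[0,0,-2],[10,50,0],1],[[0,0,-2],[17,86,0],1],[[0,0,-2],[24,124,0],1],[[0,0,-2],[31,160,0],1]]'|grep wid
python3 -m jog '[[[0,0,0],[8,38,0],1],[[0,0,0],[15,75,0],1],[[0,0,0],[22,112,0],1],[[0,0,0],[29,148,0],1],[[0,0,0],[34,172,0],1]]'|grep wid
python3 go.py 450.8 -252.3 75 -7.3
python3 -m jog '[[[0,0,0],[2,10,0],1],[[0,0,0],[2,14,0],1],[[0,0,0],[2,14,0],1],[[0,0,0],[2,14,0],1]]'|grep wid
python3 go.py 450.8 -252.3 75 -7.3
```

```text
width: 0.0445
width: 0.0446
width: 0.0447
t 13.5 pos [ 455.8 -239.4  165.3] w 44.7 F [-0.1  0.6 -1.9]
turn [-0.   0.1 -0.1] shift [-3.1 13.5 90.3] q [-0.59  0.02  1.52 -0.    1.6  -0.46]
width: 0.0446
t 13.9 pos [ 456.9 -250.2  166.8] w 44.6 F [ 0.5  0.5 -2.4]
turn [-0.   0.   0.1] shift [-5.8  2.9 91.8] q [-0.61  0.03  1.5   0.    1.6  -0.48]
```

```bash
python3 -m jog '[[[0,0,0],[-3,2,20],1],[[0,0,0],[-6,3,45],1],[[0,0,0],[-6,3,70],1],[[0,0,0],[-6,3,86],1],[[0,0,0],[-6,3,91],1]]'|grep wid
python3 -m jog '[[[0,0,0],[0,0,0],1],[[0,0,0],[0,0,0],1],[[0,0,0],[0,0,0],1]]'|grep wid
python3 go.py 450.8 -252.3 62 -7.3
```

```text
width: 0.0448
width: 0.0446
t 14.7 pos [ 451.5 -254.1   77.6] w 44.6 F [-0.  -0.4 -2.4]
turn [ 0.1 -0.2  0. ] shift [-1.  -1.7 15.6] q [-0.62  0.08  1.64  0.    1.42 -0.5 ]
```

```bash
python3 -m jog '[[[0,0,0],[-0.5,-1.5,8],1],[[0,0,0],[-0.5,-1.5,14],1],[[0,0,0],[-0.5,-1.5,17],1],[[0,0,0],[-0.5,-1.5,17],1],[[0,0,0],[-0.5,-1.5,17],1]]'|grep -E 'pos|force'
python3 -m jog '[[[0,0,0],[0,0,1],1],[[0,0,0],[0,0,1],1]]'|grep -E 'pos|force'
python3 -m jog '[[[0,0,0],[0,0,1],1],[[0,0,0],[0,0,1],1]]'|grep -E 'pos|force'
python3 -m jog '[[[0,0,0],[0,0,1],1],[[0,0,0],[0,0,1],1]]'|grep -E 'pos|force'
```

```text
tool_pos: [0.4502, -0.2522, 0.0588]
wrist_force: [-0.0, -1.1, -1.2]
tool_pos: [0.4504, -0.2523, 0.058]
wrist_force: [0.6, 0.0, -2.3]
tool_pos: [0.4504, -0.2523, 0.058]
wrist_force: [-0.8, -0.0, 3.9]
tool_pos: [0.4504, -0.2523, 0.058]
wrist_force: [-3.4, 2.8, 8.5]
```

```bash
python3 -m jog '[[[0,0,0],[0,0,-1],1],[[0,0,0],[0,0,-1],-0.3],[[0,0,0],[0,0,-1],-0.3],[[0,0,0],[0,0,-1],-0.3],[[0,0,0],[0,0,-1],-0.3]]'|grep -E 'pos|force|wid'
python3 -m jog '[[[0,0,0],[0,0,-10],-0.3],[[0,0,0],[0,0,-40],-0.3],[[0,0,0],[0,0,-80],-0.5],[[0,0,0],[0,0,-110],-1],[[0,0,0],[0,0,-110],-1]]'|grep -E 'pos|force|wid'
python3 -m jog '[[[0,0,-8],[0,0,0],-1],[[0,0,-16],[0,0,0],-1],[[0,0,-24],[0,0,0],-1],[[0,0,-26.4],[0,0,0],-1]]'|grep -E 'pos|force|wid'
python3 go.py 447.8 318 167 19.2
```

```text
tool_pos: [0.4503, -0.2521, 0.0566]
wrist_force: [0.3, 0.2, -0.7]
width: 0.0611
tool_pos: [0.453, -0.254, 0.1736]
wrist_force: [0.7, -1.3, 0.6]
width: 0.0819
tool_pos: [0.4499, -0.2519, 0.166]
wrist_force: [-0.4, -0.0, 0.1]
width: 0.094
t 17.2 pos [ 449.9 -251.9  166. ] w 94.0 F [-0.4 -0.   0.1]
turn [-0.1  0.1  0.1] shift [ 1.865e+02 -5.385e+02 -5.000e-01] q [-0.62  0.02  1.52 -0.    1.6  -0.96]
```

```bash
python3 -m jog '[[[0,0,0],[78,-224,0],-1],[[0,0,0],[78,-224,0],-1],[[0,0,0],[78,-224,0],-1],[[0,0,0],[78,-224,0],-1],[[0,0,0],[78,-224,0],-1]]'|grep -E 'pos'
python3 -m jog '[[[0,0,0],[78,-224,0],-1],[[0,0,0],[78,-224,0],-1],[[0,0,0],[78,-224,0],-1],[[0,0,0],[78,-224,0],-1],[[0,0,0],[78,-224,0],-1]]'|grep -E 'pos'
python3 -m jog '[[[0,0,0],[24,-70,0],-1],[[0,0,0],[30.5,-90.5,0],-1],[[0,0,0],[30.5,-90.5,30],-1],[[0,0,0],[30.5,-90.5,70],-1],[[0,0,0],[30.5,-90.5,80],-1]]'|grep -E 'pos'
python3 -m jog '[[[0,0,0],[0,0,0],-1],[[0,0,0],[0,0,0],-1]]'|grep -E 'pos'
python3 go.py 447.8 318 54 19.2
```

```text
tool_pos: [0.4497, -0.0124, 0.1663]
tool_pos: [0.45, 0.2249, 0.1661]
tool_pos: [0.4466, 0.3163, 0.0811]
tool_pos: [0.4509, 0.3178, 0.0882]
t 18.9 pos [450.9 317.8  88.2] w 94.1 F [-0.4 -0.1  0.9]
turn [-0.  -0.1 -0.1] shift [-2.9 -1.2 34.2] q [ 0.51  0.14  1.55 -0.    1.45  0.18]
```

```bash
python3 -m jog '[[[0,0,0],[-2.5,-1,15],-1],[[0,0,0],[-2.5,-1,28],-1],[[0,0,0],[-2.5,-1,33.5],-1],[[0,0,0],[-2.5,-1,33.5],-1],[[0,0,0],[-2.5,-1,33.5],-1]]'|grep -E 'pos'
python3 go.py 447.8 318 53 19.2
python3 -m jog '[[[0,0,0],[0,0,0],1],[[0,0,0],[0,0,0],1],[[0,0,0],[0,0,0],1],[[0,0,0],[0,0,0],1],[[0,0,0],[0,0,0],1]]'|grep -E 'pos|wid'
python3 -m jog '[[[0,0,0],[0,0,0],1],[[0,0,0],[0,0,0],1],[[0,0,0],[0,0,0],1]]'|grep -E 'pos|wid'
python3 -m jog '[[[0,0,0],[0,0,-15],1],[[0,0,0],[0,0,-40],1],[[0,0,0],[0,0,-70],1],[[0,0,0],[0,0,-100],1],[[0,0,0],[0,0,-113],1]]'|grep wid
python3 -m jog '[[[0,0,5],[0,0,0],1],[[0,0,12],[0,0,0],1],[[0,0,19],[0,0,0],1],[[0,0,24],[0,0,0],1],[[0,0,26.5],[0,0,0],1]]'|grep wid
python3 go.py 562.7 -266.5 167 -7.3
```

```text
tool_pos: [0.4479, 0.3179, 0.0541]
t 19.4 pos [447.9 317.9  54.1] w 94.1 F [ 0.8 -1.   0.3]
turn [-0.  -0.1 -0.1] shift [-0.1 -0.1  1.1] q [ 0.51  0.16  1.59 -0.    1.38  0.18]
tool_pos: [0.4475, 0.3179, 0.0535]
width: 0.0574
tool_pos: [0.4476, 0.3179, 0.0535]
width: 0.0446
width: 0.045
width: 0.0445
t 21.2 pos [447.  317.6 165.8] w 44.5 F [-0.4  0.4 -2.6]
turn [ 0.1  0.1 -0.2] shift [191.3 563.9  -0.8] q [ 0.51  0.1   1.44 -0.    1.61  0.65]
```

```bash
python3 -m jog '[[[0,0,0],[7,20,0],1],[[0,0,0],[17,50,0],1],[[0,0,0],[30,87,0],1],[[0,0,0],[43,126,0],1],[[0,0,0],[56,165,0],1]]'|grep wid
python3 -m jog '[[[0,0,0],[13,39,0],1],[[0,0,0],[26,78,0],1],[[0,0,0],[39,117,0],1],[[0,0,0],[53,156,0],1],[[0,0,0],[66,195,0],1]]'|grep wid
python3 -m jog '[[[0,0,0],[13,39,0],1],[[0,0,0],[26,78,0],1],[[0,0,0],[39,117,0],1],[[0,0,0],[50,150,0],1],[[0,0,0],[60,178,0],1]]'|grep wid
python3 -m jog '[[[0,0,0],[6,18,0],1],[[0,0,0],[9,26,0],1],[[0,0,0],[9,26,0],1],[[0,0,0],[9,26,0],1]]'|grep wid
python3 go.py 562.7 -266.5 75 -7.3
```

```text
width: 0.0445
width: 0.0448
width: 0.0448
width: 0.045
t 23.1 pos [ 564.3 -264.8  166.5] w 45.0 F [-0.6 -0.6 -1.4]
turn [-0.1  0.  -0. ] shift [-1.4  2.  91.5] q [-0.53  0.26  1.25  0.    1.63 -0.4 ]
```

```bash
python3 -m jog '[[[0,0,0],[-1,1,20],1],[[0,0,0],[-1,2,45],1],[[0,0,0],[-1,2,70],1],[[0,0,0],[-1,2,86],1],[[0,0,0],[-1,2,91],1]]'|grep wid
python3 -m jog '[[[0,0,0],[0,0,0],1],[[0,0,0],[0,0,0],1],[[0,0,0],[0,0,0],1]]'|grep wid
python3 go.py 562.7 -266.5 59.5 -7.3
```

```text
width: 0.0446
width: 0.0449
t 23.9 pos [ 564.1 -268.1   77.4] w 44.9 F [ 0. -0. -1.]
turn [ 0.1 -0.2 -0.1] shift [-1.7 -1.4 17.9] q [-0.53  0.3   1.37 -0.    1.46 -0.41]
```

```bash
python3 -m jog '[[[0,0,0],[-1,-1.4,8],1],[[0,0,0],[-1,-1.4,14],1],[[0,0,0],[-1,-1.4,17],1],[[0,0,0],[-1,-1.4,17],1],[[0,0,0],[-1,-1.4,17],1]]'|grep -E 'pos|force'
python3 -m jog '[[[0,0,0],[0,0,1],1],[[0,0,0],[0,0,1],1]]'|grep -E 'pos|force'
python3 -m jog '[[[0,0,0],[0,0,1],1],[[0,0,0],[0,0,1],1]]'|grep -E 'pos|force'
python3 -m jog '[[[0,0,0],[0,0,1],1],[[0,0,0],[0,0,1],1]]'|grep -E 'pos|force'
```

```text
tool_pos: [0.5622, -0.2664, 0.0582]
wrist_force: [0.4, -0.1, -1.3]
tool_pos: [0.5624, -0.2665, 0.0575]
wrist_force: [0.4, -0.8, -1.2]
tool_pos: [0.5625, -0.2665, 0.0575]
wrist_force: [-1.5, 0.1, 4.0]
tool_pos: [0.5625, -0.2665, 0.0575]
wrist_force: [-2.4, 2.0, 7.0]
```

```bash
python3 -m jog '[[[0,0,0],[0,0,-1],1],[[0,0,0],[0,0,-1],-0.3],[[0,0,0],[0,0,-1],-0.3],[[0,0,0],[0,0,-1],-0.3],[[0,0,0],[0,0,-1],-0.3]]'|grep -E 'pos|force|wid'
python3 -m jog '[[[0,0,0],[0,0,-10],-0.3],[[0,0,0],[0,0,-40],-0.3],[[0,0,0],[0,0,-80],-0.5],[[0,0,0],[0,0,-110],-1],[[0,0,0],[0,0,-110],-1]]'|grep -E 'pos|force|wid'
python3 -m jog '[[[0,0,-8],[0,0,0],-1],[[0,0,-16],[0,0,0],-1],[[0,0,-24],[0,0,0],-1],[[0,0,-25.7],[0,0,0],-1]]'|grep -E 'pos|force|wid'
python3 go.py 555.8 196.5 167 18.3
```

```text
tool_pos: [0.5623, -0.2663, 0.0561]
wrist_force: [0.1, 0.1, -0.1]
width: 0.0608
tool_pos: [0.5651, -0.268, 0.174]
wrist_force: [0.5, 0.1, 0.6]
width: 0.0819
tool_pos: [0.5619, -0.2661, 0.1655]
wrist_force: [-1.4, -0.2, -0.5]
width: 0.0941
t 26.4 pos [ 561.9 -266.1  165.5] w 94.1 F [-1.4 -0.2 -0.5]
turn [-0.1  0.1  0.1] shift [ 140.1 -441.    -1.2] q [-0.53  0.26  1.25 -0.    1.63 -0.85]
```

```bash
python3 -m jog '[[[0,0,0],[72,-227,0],-1],[[0,0,0],[72,-227,0],-1],[[0,0,0],[72,-227,0],-1],[[0,0,0],[72,-227,0],-1],[[0,0,0],[72,-227,0],-1]]'|grep -E 'pos'
python3 -m jog '[[[0,0,0],[68,-214,0],-1],[[0,0,0],[68,-214,0],-1],[[0,0,0],[68,-214,0],-1],[[0,0,0],[68,-214,0],-1],[[0,0,0],[68,-214,0],-1]]'|grep -E 'pos'
python3 -m jog '[[[0,0,0],[0,0,30],-1],[[0,0,0],[0,0,70],-1],[[0,0,0],[0,0,80],-1],[[0,0,0],[0,0,80],-1],[[0,0,0],[0,0,80],-1]]'|grep -E 'pos'
python3 go.py 555.8 196.5 53.5 18.3
```

```text
tool_pos: [0.5586, -0.0255, 0.1661]
tool_pos: [0.5556, 0.2002, 0.1659]
tool_pos: [0.5575, 0.1962, 0.0878]
t 27.9 pos [557.5 196.2  87.8] w 94.1 F [-0.1  0.4  0.3]
turn [ 0.  -0.1 -0. ] shift [-1.6 -0.8 34.3] q [ 0.24  0.23  1.45 -0.    1.47 -0.08]
```

```bash
python3 -m jog '[[[0,0,0],[-1.2,-0.6,15],-1],[[0,0,0],[-1.2,-0.6,28],-1],[[0,0,0],[-1.2,-0.6,33.5],-1],[[0,0,0],[-1.2,-0.6,33.5],-1],[[0,0,0],[-1.2,-0.6,33.5],-1]]'|grep -E 'pos'
python3 go.py 555.8 196.5 53 18.3
python3 -m jog '[[[0,0,0],[0,0,0],1],[[0,0,0],[0,0,0],1],[[0,0,0],[0,0,0],1],[[0,0,0],[0,0,0],1],[[0,0,0],[0,0,0],1]]'|grep -E 'pos|wid'
python3 -m jog '[[[0,0,0],[0,0,0],1],[[0,0,0],[0,0,0],1],[[0,0,0],[0,0,0],1]]'|grep -E 'pos|wid'
python3 -m jog '[[[0,0,0],[0,0,-15],1],[[0,0,0],[0,0,-40],1],[[0,0,0],[0,0,-70],1],[[0,0,0],[0,0,-100],1],[[0,0,0],[0,0,-113],1]]'|grep wid
python3 -m jog '[[[0,0,5],[0,0,0],1],[[0,0,12],[0,0,0],1],[[0,0,19],[0,0,0],1],[[0,0,24],[0,0,0],1],[[0,0,25.7],[0,0,0],1]]'|grep wid
python3 go.py 463.7 -150.4 167 -7.3
```

```text
tool_pos: [0.5553, 0.1964, 0.0528]
t 28.4 pos [555.3 196.4  52.8] w 93.7 F [-0.4 -1.2 -0.7]
turn [0. 0. 0.] shift [ 0.5  0.1 -0.2] q [ 0.24  0.25  1.49 -0.    1.4  -0.08]
tool_pos: [0.5554, 0.1965, 0.0531]
width: 0.0575
tool_pos: [0.5556, 0.1965, 0.0531]
width: 0.0449
width: 0.0446
width: 0.0449
t 30.2 pos [554.9 196.4 165.4] w 44.9 F [ 0.9 -0.5 -1.8]
turn [ 0.   0.1 -0.2] shift [-45.3 355.7  -1.3] q [ 0.24  0.18  1.34 -0.    1.62  0.37]
```

```bash
python3 -m jog '[[[0,0,0],[-3,20,0],1],[[0,0,0],[-6,50,0],1],[[0,0,0],[-11,86,0],1],[[0,0,0],[-16,124,0],1],[[0,0,0],[-21,160,0],1]]'|grep wid
python3 -m jog '[[[0,0,0],[-5,38,0],1],[[0,0,0],[-9,75,0],1],[[0,0,0],[-14,112,0],1],[[0,0,0],[-19,148,0],1],[[0,0,0],[-22,172,0],1]]'|grep wid
python3 -m jog '[[[0,0,0],[-2,15,0],1],[[0,0,0],[-2,22,0],1],[[0,0,0],[-2,22,0],1],[[0,0,0],[-2,22,0],1]]'|grep wid
python3 go.py 463.7 -150.4 75 -7.3
```

```text
width: 0.0444
width: 0.0448
width: 0.0451
t 31.6 pos [ 465.3 -148.2  165.9] w 45.1 F [-0.4 -1.1 -1.2]
turn [-0.  0. -0.] shift [-1.3  2.5 90.9] q [-0.42 -0.04  1.58  0.    1.6  -0.3 ]
```

```bash
python3 -m jog '[[[0,0,0],[-1,2,20],1],[[0,0,0],[-1,2,45],1],[[0,0,0],[-1,2,70],1],[[0,0,0],[-1,2,86],1],[[0,0,0],[-1,2,91],1]]'|grep wid
python3 -m jog '[[[0,0,0],[0,0,0],1],[[0,0,0],[0,0,0],1],[[0,0,0],[0,0,0],1]]'|grep wid
python3 go.py 463.7 -150.4 59 -7.3
```

```text
width: 0.0447
width: 0.0451
t 32.4 pos [ 465.  -150.8   76.4] w 45.1 F [ 0.4  0.1 -1.4]
turn [ 0.  -0.2 -0.1] shift [-1.3 -0.3 17.4] q [-0.43  0.01  1.71  0.    1.42 -0.3 ]
```

```bash
python3 -m jog '[[[0,0,0],[-0.5,0,8],1],[[0,0,0],[-0.5,0,14],1],[[0,0,0],[-0.5,0,16.5],1],[[0,0,0],[-0.5,0,16.5],1],[[0,0,0],[-0.5,0,16.5],1]]'|grep -E 'pos|force'
python3 -m jog '[[[0,0,0],[0,0,1],1],[[0,0,0],[0,0,1],1]]'|grep -E 'pos|force'
python3 -m jog '[[[0,0,0],[0,0,1],1],[[0,0,0],[0,0,1],1]]'|grep -E 'pos|force'
python3 -m jog '[[[0,0,0],[0,0,1],1],[[0,0,0],[0,0,1],1]]'|grep -E 'pos|force'
```

```text
tool_pos: [0.4634, -0.1506, 0.0583]
wrist_force: [-0.9, -0.4, -1.2]
tool_pos: [0.4635, -0.1507, 0.0575]
wrist_force: [0.4, 0.5, -2.5]
tool_pos: [0.4637, -0.1507, 0.057]
wrist_force: [-0.3, -0.4, 1.1]
tool_pos: [0.4637, -0.1508, 0.057]
wrist_force: [-2.7, 1.7, 6.1]
```

```bash
python3 -m jog '[[[0,0,0],[0,0,-1],1],[[0,0,0],[0,0,-1],-0.3],[[0,0,0],[0,0,-1],-0.3],[[0,0,0],[0,0,-1],-0.3],[[0,0,0],[0,0,-1],-0.3]]'|grep -E 'pos|force|wid'
python3 -m jog '[[[0,0,0],[0,0,-10],-0.3],[[0,0,0],[0,0,-40],-0.3],[[0,0,0],[0,0,-80],-0.5],[[0,0,0],[0,0,-120],-1],[[0,0,0],[0,0,-140],-1]]'|grep -E 'pos|force|wid'
python3 -m jog '[[[0,0,0],[-50,180,0],-1],[[0,0,0],[-50,180,0],-1],[[0,0,0],[-50,180,0],-1],[[0,0,0],[-50,180,0],-1],[[0,0,0],[-50,180,0],-1]]'|grep pos
python3 -m jog '[[[0,0,0],[-120,150,0],-1],[[0,0,0],[-120,150,0],-1],[[0,0,0],[-120,150,0],-1],[[0,0,0],[-120,150,0],-1],[[0,0,0],[-120,150,0],-1]]'|grep pos
python3 - <<'E'
from h import *
p,d=eyes.snapshot('top');W=cloud('top',d)
print(robot.get_obs()['time']);blobs(W,d,275,145,370,240,.068);blobs(W,d,135,155,250,243,.03)
s,_=eyes.snapshot('side')
a=cv2.resize(p[145:245,130:370][...,::-1],(720,300),interpolation=cv2.INTER_CUBIC)
b=cv2.resize(s[150:300,130:490][...,::-1],(720,300),interpolation=cv2.INTER_CUBIC)
cv2.imwrite('pics/f1.png',np.vstack([a,b]))
E
```

```text
tool_pos: [0.4634, -0.1506, 0.0563]
wrist_force: [0.3, -0.2, -0.5]
width: 0.0611
tool_pos: [0.465, -0.1512, 0.2017]
wrist_force: [0.5, 0.4, -0.8]
width: 0.0819
tool_pos: [0.3888, -0.3264, 0.1969]
tool_pos: [0.2496, -0.4583, 0.1968]
35.55
px [298 168] n 190 rect ctr 581.0 -117.5 size 46.3 35.9 ang 172.6 | mean [ 580.1 -117.5] pca 170.9 zmax 93.6 zmed 77.8
px [314 170] n 194 rect ctr 574.1 -162.8 size 45.4 35.8 ang 171.7 | mean [ 572.7 -162.2] pca 174.5 zmax 93.7 zmed 77.7
px [333 172] n 185 rect ctr 568.6 -219.4 size 46.2 35.2 ang 173.0 | mean [ 568.5 -219.3] pca 170.2 zmax 84.9 zmed 76.1
px [349 174] n 185 rect ctr 561.2 -265.7 size 45.7 35.8 ang 172.2 | mean [ 560.9 -265.2] pca 170.2 zmax 85.3 zmed 76.0
px [294 206] n 193 rect ctr 469.2 -103.8 size 44.8 35.5 ang 172.8 | mean [ 468.8 -103.4] pca 168.3 zmax 86.7 zmed 77.9
px [310 208] n 197 rect ctr 462.6 -150.9 size 45.4 35.6 ang 171.6 | mean [ 461.6 -150.3] pca 171.4 zmax 87.5 zmed 78.2
px [329 210] n 201 rect ctr 456.2 -205.9 size 45.4 36.7 ang 172.9 | mean [ 456.1 -205.3] pca 172.2 zmax 93.4 zmed 77.2
px [345 213] n 202 rect ctr 449.3 -251.9 size 45.9 36.1 ang 172.2 | mean [ 448.5 -251.1] pca 170.3 zmax 95.5 zmed 77.3
px [222 178] n 372 rect ctr 557.0 106.3 size 86.2 36.6 ang 13.5 | mean [553.4 104.6] pca 13.5 zmax 91.4 zmed 66.2
px [157 181] n 383 rect ctr 549.3 301.2 size 86.9 36.2 ang 34.6 | mean [545.3 297.5] pca 34.1 zmax 80.3 zmed 60.6
```

View pics/f1.png

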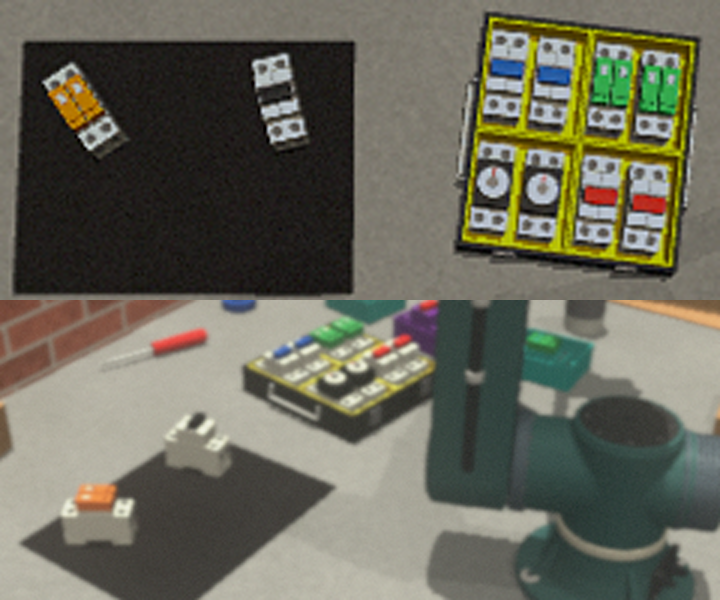

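All four devices stand beside their mates in the crate (crop 555,75 blue; 660,90 green; 540,190 dial; 648,205 red). The orange and black look-alikes haven't moved, and the arm is clear.

```bash
python3 -m jog '[[[0,0,0],[0,0,0],-1],[[0,0,0],[0,0,0],-1],[[0,0,0],[0,0,0],-1]]'|tail -3; python3 -c "
from bench import close_job
print(close_job())"
```

```text
ee_rot: [3.141, -0.0, -0.127]
wrist_force: [-0.8, -0.4, 1.3]
width: 0.0941
the job is handed in; nothing more can be done
None
```

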